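Release the safety bolt, lift the latch and open the tube case

TASK

Open the tube transport case: slide the safety bolt on its front catch gently fully home, out from over the latch, feeling for its stop and never forcing it or prying the latch against it. Then, with the lid still shut, lift the latch until it stands about upright and stays there, and after that swing the lid wide open (about 65 degrees) so that it stays open, and let go.

Things in the scene. Friction and masses are not known exactly. Their poses are not given: they have to be found in the camera images.
- case: Low grey plastic case, fixed to the table, 140 (x) x 190 (y) x 64 mm high with the lid shut. Origin at table height under its centre; x points from the front to the back, y along its width, z up. On its front sits an aluminium catch block (case x -120 to -70, 64 mm high), screwed on by hand: it and its latch lie up to 16 mm off their nominal place along case y, which is not measured.
- fin_nominal (a point): Point on the case (case x -50, y +35, z 98 mm) where the latch's upright grip fin would be were the catch exactly in place; the real fin lies up to 16 mm off along case y. Fin 12 mm wide (y) x 16 mm (x), from z 71 to 107 mm, near the free end of the flat latch lever (16 mm wide, top at z 71), which overlaps the lid's front edge. Pinch it across y.
- latch_hinge_nominal (a point): Point on the latch's hinge axis, which is parallel to case y, at case x -116, z 68.5 mm. The fin swings about it up and back towards the front of the case (case -x). The bolt lies over the lever 21 mm from this axis.
- bolt: Dark steel safety bolt. Its flat bar (12 x 7 mm) lies across the latch and holds it down, between guide rails whose tops are at z 81 mm. Origin in the bar (z 76 mm) under the thumb piece; the bar reaches 94 mm from it towards case +y. Slides along case -y only; about 3 N of friction; stays where left. More than 25 N on it, by pushing or by pulling the latch up against it, spoils it.
- bolt_thumb (a point): Middle (z 98 mm) of the bolt's thumb piece, a post 12 mm (y) x 14 mm (x), top at z 110 mm. Push it to case -y: 14 to 44 mm remain to a firm stop, how much is not measured: feel for it. Only the last 2 mm before the stop free the latch. At the stop the post's centre is 104 mm to the -y side of the latch's centre line (at the start 60 to 90 mm).
- latch (a joint): Hinge of the latch, rad: 0 lying flat (shut), 1.57 upright, limit 1.6; light friction (about 1 N at the fin), stays where it is left.
- lid (a joint): Hinge of the lid, rad: 0 shut, grows as it opens, limit 1.7; a stiff hinge, stays where it is left and takes about 3 to 5 N at its fin.
- lid_hinge (a point): Middle of the lid's hinge axis, at the back: parallel to case y at case x +70, z 56 mm.
- lid_grip (a point): Point in the upright grip fin on the lid, 12 mm wide (y) x 18 mm (x), rising 37 mm above the lid's top (z 64 mm when shut); the point is 26 mm above the lid's top, at case x -15, y 0. Pinch it across y and take it round the lid's hinge, up and back.

How it is judged:
On the way, in this order (a step that is already met when the one before it is completed fails the run):
1. the latch is lifted to at least 1.0 rad while the lid is still shut (value of joint latch above 1 rad and value of joint lid below 0.08 rad), for 0.2 s.
2. the lid is open by at least 0.9 rad (value of joint lid above 0.9 rad), for 0.2 s.
At the end, for the whole second after the job is handed in: The latch stands lifted by at least 1.0 rad, the lid stands open by at least 0.9 rad and is at rest, and nothing is held (value of joint latch above 1 rad and value of joint lid above 0.9 rad and velocity of joint lid between -0.05 and 0.05 rad/s); the robot touches nothing.
It fails at once if the safety bolt is loaded with more than 25 N (contact force between anything else and bolt above 25 N).
It also fails if it takes over 64 s, if anything falls off the work surface, if the arm or the gripper's body presses on something with over 40 N, if the wrist force passes 120 N, or if a joint passes its speed limit or range.

ROBOT

A 6-joint arm with a two-finger parallel gripper is mounted at the origin on a cart in front of the work surface, level with it; the furniture and walls round the work are solid. World frame = base frame: x ahead of the robot, y to its left, z up, the work surface at z = 0. Lengths are in m, angles in rad, forces in N, time in s.
With the tool pointing down it reaches from about 0.275 to 0.775 m from the base axis. Payload 14.6 kg.
Tool frame: the origin (TCP) lies on the centre line of the jaws, within the pads' length; the fingertips stand 17 mm ahead of it and the grasp point (between the pads) lies 2 mm behind it; z points along the fingers, y is the line along which they close (so a half turn about z gives the same grasp; the last joint's range is limited). The gripper opens to 85 mm and grips with 20 to 120 N. Pads are 22 mm wide; open, the fingers measure 114 mm over their backs; the gripper's body (76 mm by 85 mm) begins 54 mm behind the grasp point. The pads swing forward as they close: fully open they stand 13 mm farther back than shut.
Start: joints at [1.069, 0.263, -0.048, 1.259, 0, 1.415], TCP at [0.178, 0.494, 0.248] pointing down, gripper open.
Joint ranges: [-2.65, 2.65], [-0.89, 1.7], [-1.18, 1.37], [-2.13, 2.11], [-1.35, 1.29], [-3.14, 3.14]. Speed limits (rad/s): [1.89, 1.89, 2.57, 2.79, 3.14, 3.14].

INTERFACE

Orientations are given as a unit quaternion [w, x, y, z].
In Python, from rig import read_state, optics, job, spotter gives the robot as it stands.
- The arm moves only by the shell command python3 -m crank 'ROWS'. ROWS is a JSON object of lists of equal length, an entry for each row: "fingers": the gripper command: -1 is shut, 1 is fully open, values between are in proportion; "linear": the shift along the tool's x, y, z in m, a list of three; "yaw": the turn about the tool's z in rad. In form: {"fingers": [fingers, ...], "linear": [[dx, dy, dz], ...], "yaw": [yaw, ...]}. A call has 1 to 5 rows; each row is the pose to reach, as a shift and turn from the pose commanded when the call began, along the tool's axes at that moment; what a row does not reach only later rows make up. A row lasts 1/12 s, in which the tool goes at most 41.7 mm and 7.16 degrees, less where a joint would pass 70% of its speed; a pose out of reach is approached as far as the arm can. A call with a gripper value outside its range is refused whole. The fingers move at their own pace and stop on an object; the grip force is fixed at half the most. Time passes only in rows, so rows that repeat a pose let the fingers close. It gives the time, the measured TCP pose, the force, the opening and the grip force at its end, in the units of the state.
- read_state(): the state, without advancing time (a new reading comes with each control period).
- optics.read_camera(name): name is "scene" or "top"; returns a dict with "color" (480x640x3 uint8, red, green, blue), "intrinsics" (3x3 intrinsics, pixels), "k1" (the pictures are not rectified: a ray, as slopes to the right and down, at radius r is drawn at 1 + k1 r^2 times it, then the intrinsics apply), "cam_to_world" (4x4, takes a point from camera to world coordinates). Camera axes: x right, y up, looking along -z (the intrinsics and any distortion apply to the point x, -y, -z); pixel columns grow to the right and rows downward; lengths in m; the calibration is good to about 2 mm. A picture is of the moment at which its call begins. There is no depth.
- job.hand_in(): hands the job in; it is judged then, once.
Trained networks look in a picture, given as the dict that the camera call returned (one of the last four; its "shot" number tells which), for a name from the list of things; names that differ only in an ending like _2 or _b are one class to them, and where a whole thing is asked for, a point or a joint stands for the part that bears it (a point fixed in the world has none). Each returns a list of dicts, best first, with "score" (0 to 1); they miss things now and then, are a little off and sometimes report something else, mostly with a low value. They report only what shows in the picture. A call takes as long as a camera call.
- spotter.trace(label, picture): "mask" (480x640 bool, what is visible of it) and "xy" ([column, row] in pixels, amid what is visible of it).
- spotter.place_of(label, picture): "xy" ([column, row] in pixels: a listed point, or the origin of a listed thing).
The state is a dict: "clock": time; "joint_pos": joint angles; "qd": joint speeds; "effort": joint torques, N m; "eef_pos": TCP position; "tcp_rot": TCP orientation; "wrist_force": force on the tool from outside, world axes, zero at the start; "wrist_torque": the same for the moment, N m; "grip_width": opening from 0.0 (shut) to 1.0 (fully open); "finger_force": force on a finger pad.
Only numpy, scipy, OpenCV 4.12 (cv2) and the standard library are available. Lean on these libraries where they do the work, as an engineer would, in place of code of your own. Each camera call takes 0.05 s, during which the arm holds its last target. There are 200 camera calls.

## Working session

There is one attempt and no reset: what is moved stays moved. The work goes in short steps, Python scripts to look and compute and a shell command to move; the robot and the scene stay as the last step left them, time stands still between calls to the robot, and variables do not carry over. Pictures are saved under pics/ and viewed, at most 10 in all, crops included, and the job is handed in when it is done.

```bash
mkdir -p pics; cat > h.py <<'E'
import numpy as np, cv2
from rig import read_state, optics, job, spotter
def ray(p,xy):
    K=np.array(p["intrinsics"]);M=np.array(p["cam_to_world"])
    d=np.array([(xy[0]-K[0,2])/K[0,0],(xy[1]-K[1,2])/K[1,1]])
    u=d.copy()
    for _ in range(20): u=d/(1+p["k1"]*(u@u))
    v=M[:3,:3]@np.array([u[0],-u[1],-1]);return M[:3,3],v/np.linalg.norm(v)
def atz(p,xy,z):
    o,v=ray(p,xy);return o+v*(z-o[2])/v[2]
def save(p,n): cv2.imwrite(n,cv2.cvtColor(p["color"],cv2.COLOR_RGB2BGR))
E
python3 - <<'E'
from h import *
np.set_printoptions(precision=4,suppress=True)
s=read_state();print(s["clock"],s["tcp_rot"],s["eef_pos"],s["wrist_force"],s["grip_width"])
Z=dict(case=0,fin_nominal=.098,latch_hinge_nominal=.0685,bolt=.076,bolt_thumb=.098,lid_hinge=.056,lid_grip=.09)
for c in("scene","top"):
    p=optics.read_camera(c);save(p,f"pics/{c}0.png");print(c,np.array(p["cam_to_world"])[:3,3])
    for l,z in Z.items():
        for r in spotter.place_of(l,p)[:2]: print(l,round(r["score"],2),np.round(r["xy"],1),atz(p,r["xy"],z))
    for r in spotter.trace("latch",p)[:2]: print("latch tr",r["score"],r["xy"],r["mask"].sum())
E
```

```text
0.0 [-0.0002  0.1725  0.985  -0.0005] [0.1783 0.4935 0.2478] [-0.3314  0.0559 -0.0669] 1.0013451618644973
scene [0.0853 0.0978 0.6129]
case 0.65 [313.7 285.7] [ 0.606  -0.3359  0.    ]
fin_nominal 0.96 [316.3 265.6] [ 0.5558 -0.3001  0.098 ]
bolt 0.7 [373.9 272.6] [ 0.5012 -0.3753  0.076 ]
bolt_thumb 0.66 [374.9 261.1] [ 0.5027 -0.3773  0.098 ]
lid_hinge 0.87 [296.9 239.9] [ 0.6726 -0.3535  0.056 ]
lid_grip 0.92 [323.6 246.8] [ 0.5922 -0.3474  0.09  ]
latch tr 0.81 [320.0, 276.7] 526
latch tr 0.31 [353.4, 279.6] 446
top [ 0.5024 -0.3228  0.939 ]
case 0.61 [301.7 247.3] [ 0.5984 -0.349   0.    ]
fin_nominal 0.72 [271.9 266.6] [ 0.5593 -0.3018  0.098 ]
bolt 0.8 [322.5 302.1] [ 0.5067 -0.3787  0.076 ]
bolt 0.35 [304.  248.7] [ 0.5885 -0.3504  0.076 ]
bolt_thumb 0.62 [315.6 307.4] [ 0.4988 -0.367   0.098 ]
lid_hinge 0.65 [307.6 194.4] [ 0.6775 -0.3567  0.056 ]
lid_grip 0.68 [303.1 245.6] [ 0.5918 -0.3486  0.09  ]
latch tr 0.63 [270.5, 283.3] 444
```

```bash
python3 - <<'E'
import cv2
a=cv2.imread("pics/top0.png")[160:360,200:420];b=cv2.imread("pics/scene0.png")[200:340,240:440]
cv2.imwrite("pics/t1.png",cv2.resize(a,None,fx=3,fy=3,interpolation=2));cv2.imwrite("pics/s1.png",cv2.resize(b,None,fx=4,fy=4,interpolation=2))
E
```

```text
(no output)
```

View pics/t1.png

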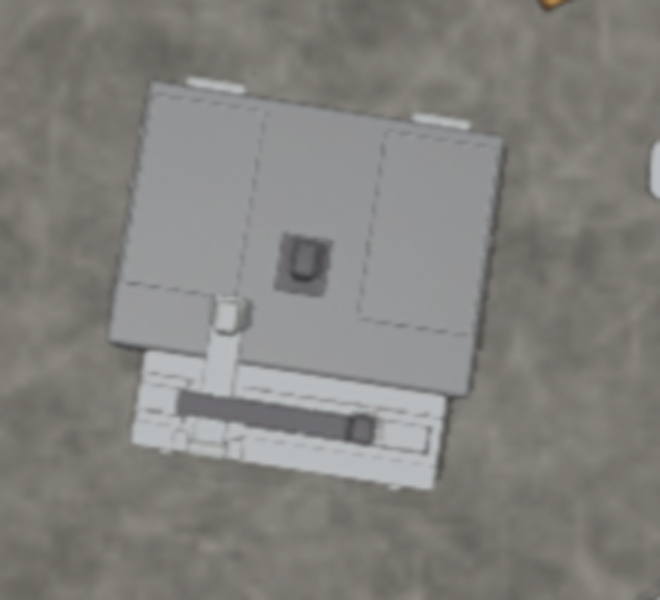

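View pics/s1.png

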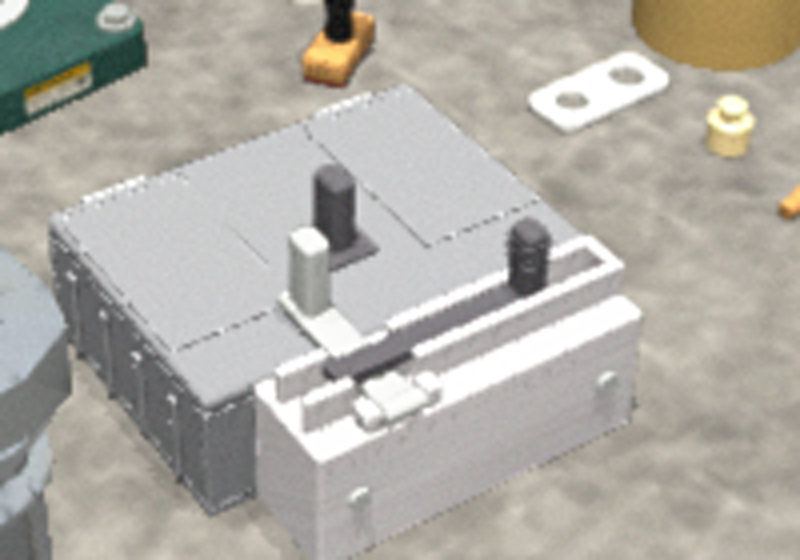

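The top view shows the case yawed about −9°, the fin top at crop (229,308), thumb top at (362,425) and lid fin at (306,255). The scene view agrees, with tops at (308,238), (530,230) and (335,173). I'll turn these into world positions.

```bash
python3 - <<'E'
from h import *
np.set_printoptions(precision=4,suppress=True)
t=optics.read_camera("top");s=optics.read_camera("scene")
T=lambda x,y,z:atz(t,(200+x/3,160+y/3),z)
S=lambda x,y,z:atz(s,(240+x/4,200+y/4),z)
c=np.array([T(*q,.064) for q in((150,83),(503,140),(468,395),(110,343))]);print(c,c.mean(0))
e=(c[0]-c[1])+(c[3]-c[2]);f=(c[0]-c[3])+(c[1]-c[2]);yaw=np.arctan2(-e[0],e[1]);print("yaw",yaw,np.arctan2(f[1],f[0]),np.linalg.norm(e)/2,np.linalg.norm(f)/2)
R=np.array([[np.cos(yaw),-np.sin(yaw)],[np.sin(yaw),np.cos(yaw)]])
o=c.mean(0)[:2]
for n,a,b in(("fin",T(229,308,.107),S(310,238,.107)),("thumb",T(362,425,.11),S(530,230,.11)),("lid",T(306,255,.101),S(335,175,.101)),("leverfront",T(222,392,.071),S(362,345,.071))):
    print(n,a,b,"case",R.T@(a[:2]-o),R.T@(b[:2]-o))
E
```

```text
[[ 0.686  -0.2656  0.064 ]
 [ 0.6569 -0.4515  0.064 ]
 [ 0.5229 -0.4317  0.064 ]
 [ 0.5495 -0.2467  0.064 ]] [ 0.6038 -0.3489  0.064 ]
yaw -0.1487288415458945 -0.14242175010811423 0.1875542778214436 0.13664563193337956
fin [ 0.5645 -0.3085  0.107 ] [ 0.5577 -0.3043  0.107 ] case [-0.0448  0.0341] [-0.0523  0.0373]
thumb [ 0.5072 -0.3738  0.11  ] [ 0.5017 -0.3698  0.11  ] case [-0.0919 -0.039 ] [-0.0979 -0.0358]
lid [ 0.5916 -0.3466  0.101 ] [ 0.5876 -0.3436  0.101 ] case [-0.0125  0.0004] [-0.0168  0.0028]
leverfront [ 0.5242 -0.3046  0.071 ] [ 0.5272 -0.3047  0.071 ] case [-0.0853  0.032 ] [-0.0823  0.0324]
```

```bash
cat >> h.py <<'E'
from scipy.spatial.transform import Rotation as Ro
YAW=-0.146;O=np.array([.604,-.349]);RC=np.array([[np.cos(YAW),-np.sin(YAW)],[np.sin(YAW),np.cos(YAW)]])
def where():
    s=read_state();q=s["tcp_rot"];A=Ro.from_quat([q[1],q[2],q[3],q[0]]).as_matrix()
    p=np.array(s["eef_pos"]);return s,p,A
def go(cx,cy,z):
    "tool-axis shift and yaw to reach a case-frame point, tool y along case y"
    s,p,A=where();w=np.r_[O+RC@[cx,cy],z];y=np.r_[RC[:,1],0]
    a=np.arctan2(-(y@A[:,0]),y@A[:,1]);
    print("t",round(s["clock"],2),"case",np.round(RC.T@(p[:2]-O),4),round(p[2],4),"shift",np.round(A.T@(w-p),4),"yaw",round(a,3),"F",np.round(s["wrist_force"],1),"tilt",np.round(A[:,2],3),"w",round(s["grip_width"],3),"ff",np.round(s["finger_force"],1))
E
python3 -c "
from h import *
go(-.095,-.005,.248)"
```

```text
t 1.0 case [-0.5436  0.7719] 0.2483 shift [-5.945e-01 -6.718e-01  3.000e-04] yaw -0.201 F [0.  0.7 0.1] tilt [ 0.  0. -1.] w 1.005 ff 0.0
```

```bash
python3 -m crank '{"fingers":[-1,-1,-1,-1,-1],"linear":[[-0.026,-0.030,0],[-0.052,-0.059,0],[-0.079,-0.089,0],[-0.105,-0.119,0],[-0.132,-0.149,0]],"yaw":[0,0,0,0,0]}'
python3 -m crank '{"fingers":[-1,-1,-1,-1,-1],"linear":[[-0.026,-0.030,0],[-0.052,-0.059,0],[-0.079,-0.089,0],[-0.105,-0.119,0],[-0.132,-0.149,0]],"yaw":[0,0,0,0,0]}'
python3 -c "
from h import *
go(-.095,-.005,.248)"
```

```text
clock: 1.42
eef_pos: [0.2519, 0.3071, 0.2483]
tcp_rot: [0.0, 0.172, 0.985, 0.0]
wrist_force: [1.7, 0.6, 0.5]
grip_width: 0.302
finger_force: 0.0
clock: 1.83
eef_pos: [0.3236, 0.1272, 0.2485]
tcp_rot: [0.0, 0.172, 0.985, 0.0]
wrist_force: [1.7, 0.5, -0.6]
grip_width: -0.001
finger_force: 0.0
t 1.83 case [-0.3467  0.4303] 0.2485 shift [-0.3334 -0.3764  0.0006] yaw -0.201 F [ 1.7  0.5 -0.6] tilt [ 0.001  0.    -1.   ] w -0.001 ff 0.0
```

```bash
python3 -m crank '{"fingers":[-1,-1,-1,-1,-1],"linear":[[-0.026,-0.030,0],[-0.052,-0.059,0],[-0.079,-0.089,0],[-0.105,-0.119,0],[-0.132,-0.149,0]],"yaw":[0,0,0,0,0]}' >/dev/null
python3 -m crank '{"fingers":[-1,-1,-1,-1,-1],"linear":[[-0.026,-0.030,0],[-0.052,-0.059,0],[-0.079,-0.089,0],[-0.105,-0.119,0],[-0.132,-0.149,0]],"yaw":[0,0,0,0,0]}' >/dev/null
python3 -m crank '{"fingers":[-1,-1,-1,-1,-1],"linear":[[-0.026,-0.030,0],[-0.052,-0.059,0],[-0.065,-0.075,0],[-0.065,-0.075,0],[-0.065,-0.075,0]],"yaw":[-0.05,-0.10,-0.15,-0.201,-0.201]}'
python3 -c "
from h import *
go(-.095,-.005,.111)
p=optics.read_camera('scene');cv2.imwrite('pics/a.png',cv2.resize(cv2.cvtColor(p['color'],cv2.COLOR_RGB2BGR)[170:340,240:440],None,fx=3,fy=3,interpolation=2))
for l,z in(('bolt_thumb',.098),('lid_grip',.09),('fin_nominal',.098)):
  for c in('scene','top'):
    p=optics.read_camera(c)
    for r in spotter.place_of(l,p)[:1]: print(c,l,r['score'],RC.T@(atz(p,r['xy'],z)[:2]-O))
"
```

```text
clock: 3.08
eef_pos: [0.5063, -0.3348, 0.2475]
tcp_rot: [-0.0, 0.072, 0.997, 0.0]
wrist_force: [0.2, 0.7, 0.1]
grip_width: 0.003
finger_force: 0.0
t 3.08 case [-0.0987 -0.0002] 0.2475 shift [-0.0038 -0.0049  0.1365] yaw 0.001 F [0.2 0.7 0.1] tilt [-0.001  0.001 -1.   ] w 0.003 ff 0.0
scene bolt_thumb 0.95 [-0.09243981 -0.0435246 ]
scene lid_grip 0.86 [-0.00511657  0.00272883]
scene fin_nominal 0.72 [-0.05507183  0.04139147]
```

View pics/a.png

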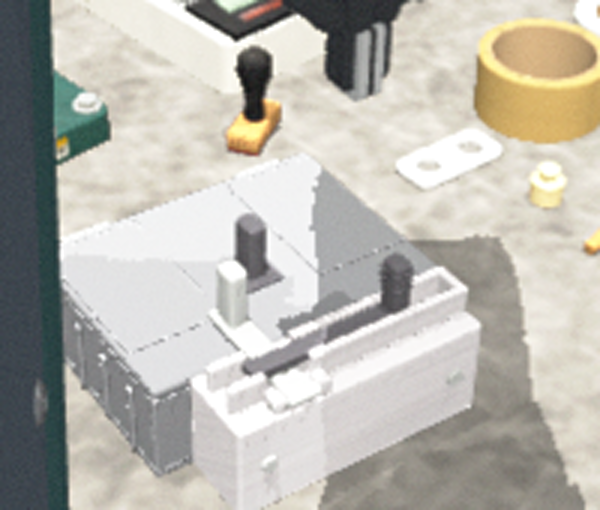

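The fingers are shut and hang above the case, and the thumb post (picture 397,280) is clear of them, so I can go down beside it.

```bash
python3 -m crank '{"fingers":[-1,-1,-1,-1,-1],"linear":[[-0.004,0,0.035],[-0.004,0,0.07],[-0.004,0,0.105],[-0.004,0,0.130],[-0.004,0,0.1365]],"yaw":[0,0,0,0,0]}'
python3 -m crank '{"fingers":[-1,-1,-1,-1,-1],"linear":[[0,-0.002,0],[0,-0.004,0],[0,-0.006,0],[0,-0.008,0],[0,-0.010,0]],"yaw":[0,0,0,0,0]}'
python3 -c "
from h import *
go(-.095,-.02,.111)
p=optics.read_camera('scene');cv2.imwrite('pics/b.png',cv2.resize(cv2.cvtColor(p['color'],cv2.COLOR_RGB2BGR)[170:340,240:440],None,fx=3,fy=3,interpolation=2))"
```

```text
clock: 4.15
eef_pos: [0.5086, -0.3329, 0.1079]
tcp_rot: [-0.002, 0.073, 0.997, 0.002]
wrist_force: [0.3, -0.3, -0.1]
grip_width: -0.002
finger_force: 0.0
clock: 4.57
eef_pos: [0.5092, -0.3449, 0.1131]
tcp_rot: [0.001, 0.073, 0.997, -0.001]
wrist_force: [0.4, 0.3, 1.2]
grip_width: 0.002
finger_force: 0.0
t 4.57 case [-0.0944 -0.0097] 0.1131 shift [ 0.0006 -0.0103  0.0021] yaw 0.0 F [0.4 0.3 1.2] tilt [ 0.002 -0.001 -1.   ] w 0.002 ff 0.0
```

View pics/b.png

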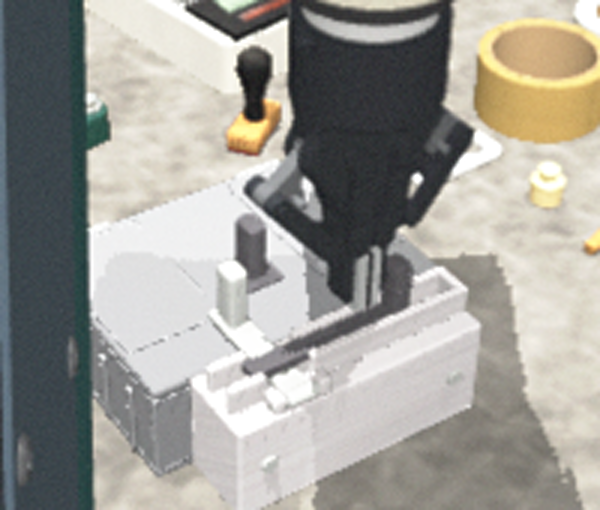

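The fingertips (360,300) stand just above the bar, close to the post's +y side. I'll push slowly.

```bash
python3 -m crank '{"fingers":[-1,-1,-1,-1,-1],"linear":[[0,-0.001,0],[0,-0.002,0],[0,-0.003,0],[0,-0.004,0],[0,-0.005,0]],"yaw":[0,0,0,0,0]}' | grep -E "pos|wrist"
python3 -m crank '{"fingers":[-1,-1,-1,-1,-1],"linear":[[0,-0.001,0],[0,-0.002,0],[0,-0.003,0],[0,-0.004,0],[0,-0.005,0]],"yaw":[0,0,0,0,0]}' | grep -E "pos|wrist"
python3 -m crank '{"fingers":[-1,-1,-1,-1,-1],"linear":[[0,-0.001,0],[0,-0.002,0],[0,-0.003,0],[0,-0.004,0],[0,-0.005,0]],"yaw":[0,0,0,0,0]}' | grep -E "pos|wrist"
python3 -c "
from h import *
go(-.095,-.02,.111)"
```

```text
eef_pos: [0.508, -0.3492, 0.1118]
wrist_force: [0.4, 0.0, 0.1]
eef_pos: [0.5073, -0.3538, 0.1118]
wrist_force: [1.3, 3.0, 1.1]
eef_pos: [0.5065, -0.359, 0.1117]
wrist_force: [-1.2, 2.7, 0.8]
t 5.87 case [-0.095  -0.0241] 0.1117 shift [-0.      0.0041  0.0007] yaw 0.0 F [-1.2  2.7  0.8] tilt [-0.  0. -1.] w 0.0 ff 1.5
```

```bash
cat > ok.py <<'E'
from h import *
import sys
s,p,A=where();f=-(np.array(s["wrist_force"])[:2]@-RC[:,1]);print(round(s["clock"],2),np.round(RC.T@(p[:2]-O),4),"Fy",round(float(f),1));sys.exit(abs(f)>5)
E
R='python3 ok.py'
python3 -m crank '{"fingers":[-1,-1,-1,-1],"linear":[[0,-0.001,0],[0,-0.002,0],[0,-0.003,0],[0,-0.004,0]],"yaw":[0,0,0,0]}' >/dev/null; $R &&
python3 -m crank '{"fingers":[-1,-1,-1],"linear":[[0,-0.0005,0],[0,-0.001,0],[0,-0.0015,0]],"yaw":[0,0,0]}' >/dev/null; $R &&
python3 -m crank '{"fingers":[-1,-1,-1],"linear":[[0,-0.0005,0],[0,-0.001,0],[0,-0.0015,0]],"yaw":[0,0,0]}' >/dev/null && $R &&
python3 -m crank '{"fingers":[-1,-1,-1],"linear":[[0,-0.0005,0],[0,-0.001,0],[0,-0.0015,0]],"yaw":[0,0,0]}' >/dev/null && $R &&
python3 -m crank '{"fingers":[-1,-1,-1],"linear":[[0,-0.0005,0],[0,-0.001,0],[0,-0.0015,0]],"yaw":[0,0,0]}' >/dev/null && $R &&
python3 -m crank '{"fingers":[-1,-1,-1],"linear":[[0,-0.0005,0],[0,-0.001,0],[0,-0.0015,0]],"yaw":[0,0,0]}' >/dev/null && $R &&
python3 -m crank '{"fingers":[-1,-1,-1],"linear":[[0,-0.0005,0],[0,-0.001,0],[0,-0.0015,0]],"yaw":[0,0,0]}' >/dev/null && $R
```

```text
6.2 [-0.095  -0.0281] Fy 3.2
6.2 [-0.095  -0.0281] Fy 3.2False
False
```

```bash
sed -i 's/sys.exit(abs(f)>5)/sys.exit(int(abs(f)>5.5))/' ok.py
R='python3 ok.py'
python3 -m crank '{"fingers":[-1,-1,-1],"linear":[[0,-0.0005,0],[0,-0.001,0],[0,-0.0015,0]],"yaw":[0,0,0]}' >/dev/null && $R &&
python3 -m crank '{"fingers":[-1,-1,-1],"linear":[[0,-0.0005,0],[0,-0.001,0],[0,-0.0015,0]],"yaw":[0,0,0]}' >/dev/null && $R &&
python3 -m crank '{"fingers":[-1,-1,-1],"linear":[[0,-0.0005,0],[0,-0.001,0],[0,-0.0015,0]],"yaw":[0,0,0]}' >/dev/null && $R &&
python3 -m crank '{"fingers":[-1,-1,-1],"linear":[[0,-0.0005,0],[0,-0.001,0],[0,-0.0015,0]],"yaw":[0,0,0]}' >/dev/null && $R &&
python3 -m crank '{"fingers":[-1,-1,-1],"linear":[[0,-0.0005,0],[0,-0.001,0],[0,-0.0015,0]],"yaw":[0,0,0]}' >/dev/null && $R &&
python3 -m crank '{"fingers":[-1,-1,-1],"linear":[[0,-0.0005,0],[0,-0.001,0],[0,-0.0015,0]],"yaw":[0,0,0]}' >/dev/null && $R
```

```text
6.45 [-0.095  -0.0296] Fy 2.2
6.7 [-0.0951 -0.0311] Fy 3.7
6.95 [-0.095  -0.0326] Fy 1.8
7.2 [-0.095  -0.0341] Fy 3.1
7.45 [-0.095  -0.0356] Fy 3.1
7.7 [-0.095  -0.0371] Fy 3.4
```

```bash
R='python3 ok.py'
python3 -m crank '{"fingers":[-1,-1,-1],"linear":[[0,-0.0005,0],[0,-0.001,0],[0,-0.0015,0]],"yaw":[0,0,0]}' >/dev/null && $R &&
python3 -m crank '{"fingers":[-1,-1,-1],"linear":[[0,-0.0005,0],[0,-0.001,0],[0,-0.0015,0]],"yaw":[0,0,0]}' >/dev/null && $R &&
python3 -m crank '{"fingers":[-1,-1,-1],"linear":[[0,-0.0005,0],[0,-0.001,0],[0,-0.0015,0]],"yaw":[0,0,0]}' >/dev/null && $R &&
python3 -m crank '{"fingers":[-1,-1,-1],"linear":[[0,-0.0005,0],[0,-0.001,0],[0,-0.0015,0]],"yaw":[0,0,0]}' >/dev/null && $R &&
python3 -m crank '{"fingers":[-1,-1,-1],"linear":[[0,-0.0005,0],[0,-0.001,0],[0,-0.0015,0]],"yaw":[0,0,0]}' >/dev/null && $R &&
python3 -m crank '{"fingers":[-1,-1],"linear":[[0,-0.0005,0],[0,-0.001,0]],"yaw":[0,0]}' >/dev/null && $R &&
python3 -m crank '{"fingers":[-1,-1],"linear":[[0,-0.0005,0],[0,-0.001,0]],"yaw":[0,0]}' >/dev/null && $R &&
python3 -m crank '{"fingers":[-1,-1],"linear":[[0,-0.0005,0],[0,-0.001,0]],"yaw":[0,0]}' >/dev/null && $R &&
python3 -m crank '{"fingers":[-1,-1],"linear":[[0,-0.0005,0],[0,-0.001,0]],"yaw":[0,0]}' >/dev/null && $R
```

```text
7.95 [-0.095  -0.0386] Fy 3.0
8.2 [-0.095  -0.0401] Fy 3.0
8.45 [-0.095  -0.0416] Fy 2.8
8.7 [-0.095  -0.0431] Fy 3.0
8.95 [-0.095  -0.0446] Fy 2.5
9.12 [-0.095  -0.0456] Fy 2.8
9.28 [-0.095  -0.0466] Fy 2.4
9.45 [-0.095  -0.0471] Fy 8.0
```

```bash
R='python3 ok.py'
python3 -m crank '{"fingers":[-1],"linear":[[0,0,0]],"yaw":[0]}' >/dev/null ; $R ;
python3 -m crank '{"fingers":[-1,-1],"linear":[[0,-0.0002,0],[0,-0.0003,0]],"yaw":[0,0]}' >/dev/null ; $R
```

```text
9.53 [-0.095 -0.047] Fy 6.9
9.7 [-0.095  -0.0471] Fy 7.8
```

The stop is firm: force rises with no motion. The TCP ended at case y −47 mm, which puts the latch line at about +36 mm, in agreement with the images. Next I back off, rise and go over the fin with the gripper open.

```bash
python3 -m crank '{"fingers":[-1,-1,-1,-1,-1],"linear":[[0,0.004,0],[0,0.008,0],[0,0.008,-0.02],[0,0.008,-0.045],[0,0.008,-0.07]],"yaw":[0,0,0,0,0]}' >/dev/null
python3 -m crank '{"fingers":[1,1,1,1,1],"linear":[[-0.015,0.025,0],[-0.03,0.05,0],[-0.045,0.075,0],[-0.045,0.075,0],[-0.045,0.075,0]],"yaw":[0,0,0,0,0]}'
python3 -c "
from h import *
go(-.05,.0355,.096)
for c in('scene','top'):
    p=optics.read_camera(c);save(p,f'pics/{c}2.png')
    for l,z in(('bolt_thumb',.098),('fin_nominal',.098)):
      for r in spotter.place_of(l,p)[:1]: print(c,l,r['score'],r['xy'],RC.T@(atz(p,r['xy'],z)[:2]-O))
cv2.imwrite('pics/s2.png',cv2.resize(cv2.imread('pics/scene2.png')[170:340,240:440],None,fx=3,fy=3,interpolation=2))
"
```

```text
clock: 10.53
eef_pos: [0.5607, -0.306, 0.182]
tcp_rot: [0.0, 0.072, 0.997, -0.0]
wrist_force: [-0.5, -0.2, -0.3]
grip_width: 0.708
finger_force: 0.0
t 10.53 case [-0.0491  0.0362] 0.182 shift [ 0.001  -0.0006  0.086 ] yaw 0.002 F [-0.5 -0.2 -0.3] tilt [ 0.001 -0.001 -1.   ] w 0.708 ff 0.0
scene bolt_thumb 0.61 [386.3, 255.5] [-0.09482151 -0.06682857]
scene fin_nominal 0.82 [313.4, 266.1] [-0.0533341   0.04586942]
top bolt_thumb 0.44 [337.8, 307.0] [-0.09607099 -0.06574928]
```

View pics/s2.png

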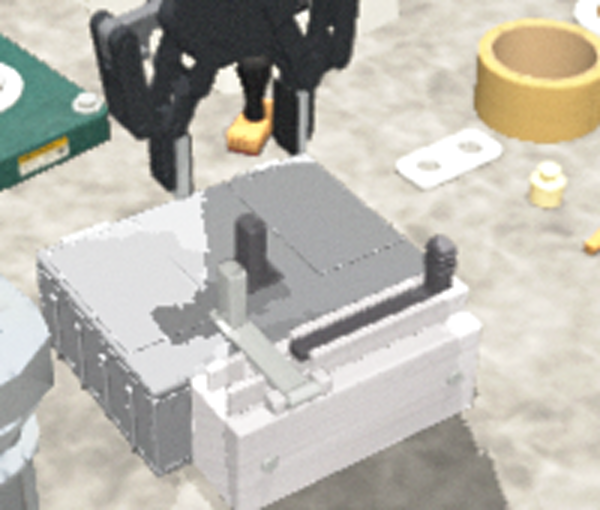

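The bolt bar's end (300,348) is now clear of the lever, and the post is at y ≈ −66.5 mm, so the latch line is at about +37 mm. I'll descend on the fin and pinch it.

```bash
python3 -m crank '{"fingers":[1,1,1,1,1],"linear":[[0.001,0.001,0.03],[0.001,0.001,0.055],[0.001,0.001,0.076],[0.001,0.001,0.086],[0.001,0.001,0.086]],"yaw":[0,0,0,0,0]}'
python3 -m crank '{"fingers":[-0.4,-0.5,-0.6,-0.65,-0.65],"linear":[[0,0,0],[0,0,0],[0,0,0],[0,0,0],[0,0,0]],"yaw":[0,0,0,0,0]}'
python3 -c "
from h import *
go(-.05,.037,.096)
p=optics.read_camera('scene');save(p,f'pics/scene3.png')
cv2.imwrite('pics/s3.png',cv2.resize(cv2.imread('pics/scene3.png')[200:320,240:400],None,fx=4,fy=4,interpolation=2))"
```

```text
clock: 11.25
eef_pos: [0.5577, -0.3056, 0.0939]
tcp_rot: [-0.001, 0.073, 0.997, 0.001]
wrist_force: [0.1, -0.4, 0.4]
grip_width: 0.998
finger_force: 0.0
clock: 11.67
eef_pos: [0.5591, -0.306, 0.0965]
tcp_rot: [0.0, 0.073, 0.997, -0.0]
wrist_force: [-0.7, -0.4, 0.5]
grip_width: 0.301
finger_force: 0.0
t 11.67 case [-0.0507  0.036 ] 0.0965 shift [-0.0007  0.001   0.0005] yaw 0.0 F [-0.7 -0.4  0.5] tilt [ 0.001 -0.001 -1.   ] w 0.301 ff 0.0
```

View pics/s3.png

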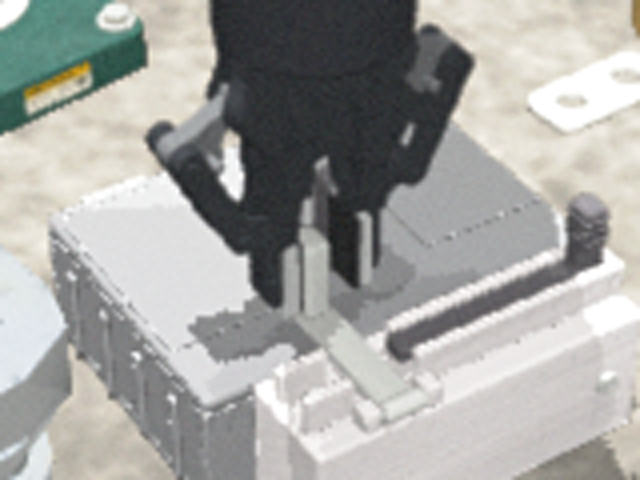

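The fin (316,270) is between the pads but nearer the left (+y) one, by about 4 mm. I'll shift +y and then close.

```bash
python3 -m crank '{"fingers":[-0.4,-0.4,-0.4],"linear":[[0,0.001,0],[0,0.002,0],[0,0.003,0]],"yaw":[0,0,0]}'
python3 -m crank '{"fingers":[-0.65,-0.8,-1,-1,-1],"linear":[[0,0,0],[0,0,0],[0,0,0],[0,0,0],[0,0,0]],"yaw":[0,0,0,0,0]}'
python3 -c "
from h import *
go(-.05,.037,.096)"
```

```text
clock: 11.97
eef_pos: [0.5593, -0.3027, 0.0958]
tcp_rot: [-0.0, 0.073, 0.997, 0.0]
wrist_force: [0.3, 0.1, -0.8]
grip_width: 0.302
finger_force: 0.0
clock: 12.38
eef_pos: [0.5591, -0.3042, 0.096]
tcp_rot: [-0.0, 0.073, 0.997, -0.001]
wrist_force: [-2.4, -8.6, 0.2]
grip_width: 0.13
finger_force: 59.6
t 12.38 case [-0.0509  0.0378] 0.096 shift [-0.0009 -0.0008  0.    ] yaw -0.001 F [-2.4 -8.6  0.2] tilt [-0.    -0.002 -1.   ] w 0.13 ff 59.6
```

```bash
python3 -m crank '{"fingers":[-1,-1,-1,-1,-1],"linear":[[0,-0.0015,0],[0.0028,-0.0015,-0.0056],[0.0061,-0.0015,-0.0109],[0.0099,-0.0015,-0.0159],[0.014,-0.0015,-0.0205]],"yaw":[0,0,0,0,0]}'
python3 -c "
from h import *
go(-.0649,.0378,.1165)
p=optics.read_camera('scene');m=spotter.place_of('fin_nominal',p)"
```

```text
clock: 12.8
eef_pos: [0.5449, -0.3023, 0.1166]
tcp_rot: [0.0, 0.073, 0.997, -0.0]
wrist_force: [1.3, -4.2, -8.5]
grip_width: 0.125
finger_force: 58.3
t 12.8 case [-0.0652  0.0376] 0.1166 shift [-0.0003  0.0002  0.0001] yaw 0.0 F [ 1.3 -4.2 -8.5] tilt [ 0. -0. -1.] w 0.125 ff 58.3
```

Rotating as expected with modest force, so I continue the arc to about 86°.

```bash
python3 -m crank '{"fingers":[-1,-1,-1,-1,-1],"linear":[[0.0095,0,-0.0081],[0.0202,0,-0.0145],[0.0319,0,-0.0189],[0.0441,0,-0.0212],[0.0566,0,-0.0213]],"yaw":[0,0,0,0,0]}'
python3 -m crank '{"fingers":[-1,-1,-1,-1],"linear":[[0.0062,0,0.0009],[0.0123,0,0.002],[0.0194,0,0.0043],[0.0194,0,0.0043]],"yaw":[0,0,0,0]}'
python3 -c "
from h import *
go(-.14,.0378,.1335)"
```

```text
clock: 13.32
eef_pos: [0.49, -0.2941, 0.1387]
tcp_rot: [0.002, 0.073, 0.997, -0.0]
wrist_force: [8.2, 0.4, -2.4]
grip_width: 0.127
finger_force: 58.3
clock: 13.65
eef_pos: [0.47, -0.291, 0.1343]
tcp_rot: [0.001, 0.073, 0.997, -0.0]
wrist_force: [4.1, 0.4, 5.4]
grip_width: 0.12
finger_force: 58.6
t 13.65 case [-0.141   0.0378] 0.1343 shift [-0.001  -0.      0.0008] yaw 0.0 F [4.1 0.4 5.4] tilt [ 0.002 -0.    -1.   ] w 0.12 ff 58.6
```

```bash
python3 -m crank '{"fingers":[0,1,1,1,1],"linear":[[0,0,0],[0,0,0],[0,0,0],[0,0,0],[0,0,-0.01]],"yaw":[0,0,0,0,0]}' | grep width
python3 -m crank '{"fingers":[1,1,1,1,1],"linear":[[0,0,-0.03],[0,0,-0.065],[0,0,-0.065],[-0.02,-0.008,-0.065],[-0.055,-0.02,-0.065]],"yaw":[0,0,0,0,0]}' | grep pos
python3 -c "
from h import *
go(-.015,.001,.092)
p=optics.read_camera('scene');cv2.imwrite('pics/s4.png',cv2.resize(cv2.cvtColor(p['color'],cv2.COLOR_RGB2BGR)[170:340,240:440],None,fx=3,fy=3,interpolation=2))
for r in spotter.place_of('lid_grip',p)[:1]: print(r['score'],RC.T@(atz(p,r['xy'],.09)[:2]-O))
"
```

```text
grip_width: 0.827
eef_pos: [0.5206, -0.3186, 0.2099]
t 14.48 case [-0.0869  0.018 ] 0.2099 shift [-0.0719 -0.0169  0.1179] yaw -0.0 F [ 0.9 -0.1  0.6] tilt [ 0.001 -0.001 -1.   ] w 0.998 ff 0.0
0.76 [-0.01387175 -0.00019591]
```

View pics/s4.png

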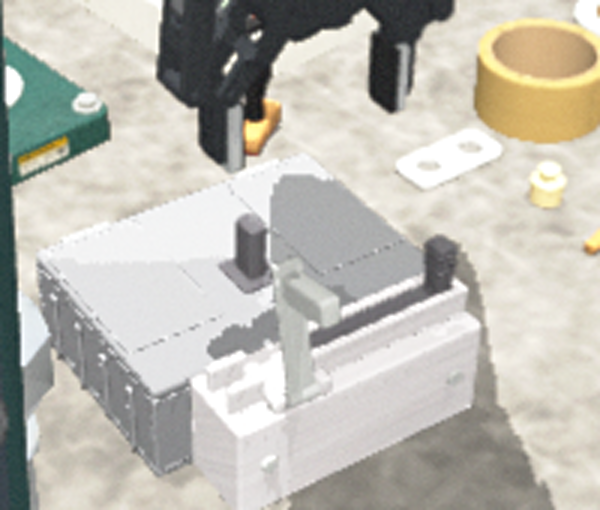

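The latch stands upright (295,330) and the lid is shut, so I move to the lid fin.

```bash
python3 -m crank '{"fingers":[1,1,1,1,1],"linear":[[-0.036,-0.009,0],[-0.072,-0.017,0.005],[-0.072,-0.017,0.04],[-0.072,-0.017,0.078],[-0.072,-0.017,0.108]],"yaw":[0,0,0,0,0]}' >/dev/null
python3 -m crank '{"fingers":[1,-0.3,-0.7,-0.9,-1],"linear":[[0,0,0.012],[0,0,0.012],[0,0,0.012],[0,0,0.012],[0,0,0.012]],"yaw":[0,0,0,0,0]}'
python3 -m crank '{"fingers":[-1,-1,-1,-1],"linear":[[0,0,0],[0,0,0],[0,0,0],[0,0,0]],"yaw":[0,0,0,0]}'
python3 -c "
from h import *
go(-.015,.001,.09)"
```

```text
clock: 15.42
eef_pos: [0.5909, -0.3468, 0.0899]
tcp_rot: [0.001, 0.073, 0.997, -0.001]
wrist_force: [-0.6, -0.3, -0.0]
grip_width: 0.451
finger_force: 0.0
clock: 15.75
eef_pos: [0.5909, -0.3443, 0.0895]
tcp_rot: [0.001, 0.072, 0.997, 0.002]
wrist_force: [1.9, 15.9, 11.4]
grip_width: 0.135
finger_force: 60.0
t 15.75 case [-0.0136  0.0028] 0.0895 shift [ 0.0014 -0.0018 -0.0005] yaw 0.002 F [ 1.9 15.9 11.4] tilt [ 0.002  0.003 -1.   ] w 0.135 ff 60.0
```

```bash
python3 -m crank '{"fingers":[-1,-1,-1,-1,-1],"linear":[[0,0.0025,0],[-0.0034,0.0025,-0.0071],[-0.0074,0.0025,-0.014],[-0.012,0.0025,-0.0204],[-0.0172,0.0025,-0.0264]],"yaw":[0,0,0,0,0]}'
python3 -c "
from h import *
go(.0036,.0028,.1159)"
```

```text
clock: 16.17
eef_pos: [0.6067, -0.3463, 0.1146]
tcp_rot: [-0.001, 0.073, 0.997, 0.0]
wrist_force: [-4.5, -2.7, -10.9]
grip_width: 0.134
finger_force: 58.3
t 16.17 case [0.0023 0.0031] 0.1146 shift [-0.0013 -0.0003 -0.0013] yaw -0.0 F [ -4.5  -2.7 -10.9] tilt [-0.003  0.001 -1.   ] w 0.134 ff 58.3
```

```bash
python3 -m crank '{"fingers":[-1,-1,-1,-1,-1],"linear":[[-0.0056,0,-0.0056],[-0.0118,0,-0.0106],[-0.0183,0,-0.0151],[-0.0252,0,-0.019],[-0.0324,0,-0.0223]],"yaw":[0,0,0,0,0]}' | grep -E "pos|force"
python3 -m crank '{"fingers":[-1,-1,-1,-1,-1],"linear":[[-0.0075,0,-0.0026],[-0.0151,0,-0.0046],[-0.0229,0,-0.0059],[-0.0308,0,-0.0065],[-0.0308,0,-0.0065]],"yaw":[0,0,0,0,0]}' | grep -E "pos|force|width"
python3 -c "
from h import *
go(.0668,.0028,.1447)
p=optics.read_camera('scene');cv2.imwrite('pics/s5.png',cv2.resize(cv2.cvtColor(p['color'],cv2.COLOR_RGB2BGR)[150:340,240:440],None,fx=3,fy=3,interpolation=2))"
```

```text
eef_pos: [0.6385, -0.3512, 0.1371]
wrist_force: [-9.3, -2.2, -5.0]
finger_force: 58.3
eef_pos: [0.6705, -0.3561, 0.1443]
wrist_force: [-4.4, -2.0, 2.7]
grip_width: 0.126
finger_force: 58.6
t 17.0 case [0.0668 0.0027] 0.1443 shift [ 0.      0.0001 -0.0004] yaw -0.0 F [-4.4 -2.   2.7] tilt [-0.001 -0.001 -1.   ] w 0.126 ff 58.6
```

View pics/s5.png

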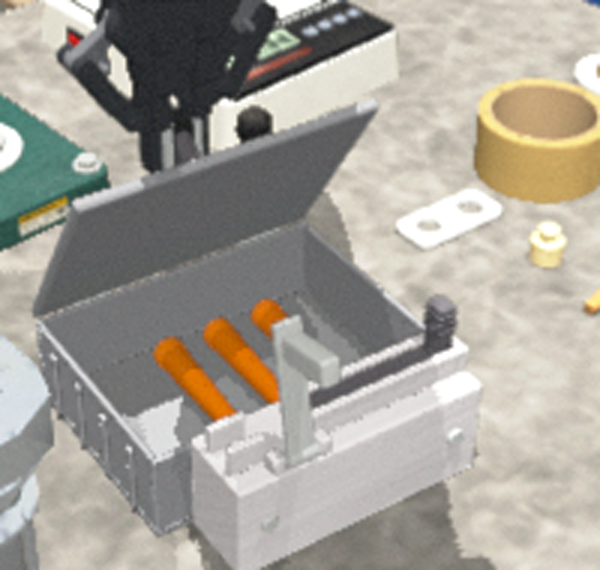

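The lid stands wide open (edge 80–370, 205–105) and the latch is still upright. I release and rise straight up.

```bash
python3 -m crank '{"fingers":[-0.5,0,0.5,0.5,0.5],"linear":[[0,0,0],[0,0,0],[0,0,0],[0,0,0],[0,0,-0.01]],"yaw":[0,0,0,0,0]}' | grep -E "pos|force|width"
python3 -m crank '{"fingers":[0.5,0.5,0.5,0.5,0.5],"linear":[[0,0,-0.02],[0,0,-0.045],[0,0,-0.07],[0,0,-0.09],[0,0,-0.1]],"yaw":[0,0,0,0,0]}' | grep -E "pos|force|width"
python3 -m crank '{"fingers":[0.5,0.5,0.5],"linear":[[0,0,-0.01],[0,0,-0.01],[0,0,-0.01]],"yaw":[0,0,0]}' | grep -E "pos|force|width"
python3 -c "
from h import *
p=optics.read_camera('scene');cv2.imwrite('pics/s6.png',cv2.resize(cv2.cvtColor(p['color'],cv2.COLOR_RGB2BGR)[100:340,240:440],None,fx=2.5,fy=2.5,interpolation=2))"
```

```text
eef_pos: [0.6697, -0.355, 0.1522]
wrist_force: [0.4, -0.2, 0.1]
grip_width: 0.75
finger_force: 0.0
eef_pos: [0.6704, -0.3556, 0.2574]
wrist_force: [-1.0, 0.3, 0.2]
grip_width: 0.749
finger_force: 0.0
eef_pos: [0.6704, -0.3556, 0.2641]
wrist_force: [-0.6, -0.3, -0.6]
grip_width: 0.75
finger_force: 0.0
```

View pics/s6.png

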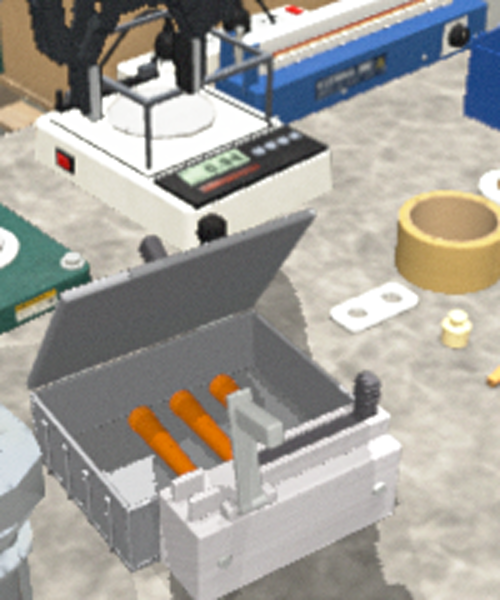

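The lid stays open, the latch is upright at (245,450), and the gripper is clear.

```bash
python3 -c "
from rig import job
print(job.hand_in())"
```

```text
the job is handed in; nothing more can be done
None
```

The case is open and the job is handed in at about 18 s on the robot clock (limit 64 s): the bolt was slid home to its stop with wrist force readings of at most 8 N, the latch then lifted upright with the lid shut, and the lid swung to about 65° and released; the hand-in gave no verdict.

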